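Kit the steel parts for the next weld

TASK

Fill the kit tray for the next weld: stand the flange, the wide round tube, the square tube and the lifting lug upright, each flat on the floor of the pocket cut for its shape. The thin tube and the angle-iron offcut are not part of the kit: leave them standing where they are.

Things in the scene. Friction and masses are not known exactly. Their poses are not given: they have to be found in the camera images.
- flange_center (a point): Steel weld-neck flange standing on its disc: a flat round disc 66 mm across and 12 mm thick, with four dark bolt marks, from whose middle a round neck 36 mm across rises to 64 mm. Weighs about 0.4 kg. The point is half-way up the neck, on its axis, 38 mm above the underside; z up the neck.
- wide_tube_center (a point): Wide round steel tube stub standing on end, 44 mm across, 60 mm tall, open, wall 4 mm. About 0.2 kg. The point is on its axis, 30 mm above the underside; z up.
- square_tube_center (a point): Square steel tube stub standing on end, 42 x 42 mm, 60 mm tall, closed on all four sides, open at the ends, wall 4 mm. About 0.3 kg. The point is its centre, 30 mm above the underside; z up, x and y square to its sides.
- lug_center (a point): Steel lifting lug standing on its long foot: a plate 20 mm thick; foot 68 mm long and 18 mm high, above it a narrower eye 48 mm wide with a 20 mm hole through it, 60 mm tall in all. About 0.45 kg. The point is its centre, 30 mm above the underside; x along its length, y across its thickness (the hole's axis), z up.
- thin_tube_center (a point): Look-alike that stays: thin round steel tube stub standing on end, 28 mm across, 60 mm tall. The point is on its axis, 30 mm above the underside; z up.
- angle_center (a point): Look-alike that stays: angle-iron (L-section) offcut standing on end, two legs 42 mm long, 4 mm thick, 60 mm tall. The point is 12 mm from the outer faces of both legs, 30 mm above the underside; the legs run from the corner along +x and +y, z up.
- pocket_flange_floor (a point): Fixed grey block 96 x 96 x 10 mm in the blue kit tray, lying flat, with one large round pocket, 82 mm across, 6 mm deep and a black floor. The point is the centre of the pocket's floor, 7 mm above the bench, 6 mm below the block's top; z up, x and y along the block's sides. It is the flange's pocket. The four blocks sit side by side, two by two, in changing order.
- pocket_tube_floor (a point): Fixed grey block 96 x 96 x 10 mm in the blue kit tray, lying flat, with one smaller round pocket, 60 mm across, 6 mm deep and a black floor. The point is the centre of the pocket's floor, 7 mm above the bench, 6 mm below the block's top; z up, x and y along the block's sides. It is the wide round tube's pocket. The four blocks sit side by side, two by two, in changing order.
- pocket_square_floor (a point): Fixed grey block 96 x 96 x 10 mm in the blue kit tray, lying flat, with one square pocket, 58 x 58 mm, sides along x and y, 6 mm deep and a black floor. The point is the centre of the pocket's floor, 7 mm above the bench, 6 mm below the block's top; z up, x and y along the block's sides. It is the square tube's pocket. The four blocks sit side by side, two by two, in changing order.
- pocket_lug_floor (a point): Fixed grey block 96 x 96 x 10 mm in the blue kit tray, lying flat, with one long slot, 84 mm along x and 36 mm along y, 6 mm deep and a black floor. The point is the centre of the pocket's floor, 7 mm above the bench, 6 mm below the block's top; z up, x and y along the block's sides. It is the lug's pocket, length along x. The four blocks sit side by side, two by two, in changing order.
Things that resemble listed ones, but are neither listed nor needed, are in the scene too. What is shaped like the part that bears pocket_square_floor but pink or purple is not meant.

How it is judged:
By the outcome, as a careful person would: the job done as asked, in the order asked, and still so for the second after the job is handed in, with the robot touching nothing.
It also fails if it takes over 102 s, if anything falls off the work surface, if the arm or the gripper's body presses on something with over 40 N, if the wrist force passes 120 N, or if a joint passes its speed limit or range.

ROBOT

A 7-joint arm with a two-finger parallel gripper is mounted at the origin on the work surface. World frame = base frame: x ahead of the robot, y to its left, z up, the work surface at z = 0. Lengths are in mm, angles in rad, forces in N, time in s.
With the tool pointing down it reaches from about 400 to 850 mm from the base axis. Payload 4.5 kg.
Tool frame: the origin (TCP) lies midway between the tips of the shut fingers; the grasp point (between the pads) lies behind it (manip.grip_depth is the z of the grasp point in the tool frame, in mm); z points along the fingers, y is the line along which they close (so a half turn about z gives the same grasp; the last joint's range is limited). The gripper opens to 85 mm and grips with 20 to 120 N. Pads are 22 mm wide; open, the fingers measure 114 mm over their backs; the gripper's body (76 mm by 85 mm) begins 54 mm behind the grasp point. The pads swing forward as they close: fully open they stand 13 mm farther back than shut.
Start: joints at [-1.073, 0.689, -0.195, 1.565, 0.157, 0.902, -0.215], TCP at [279.58, 559.01, 203.017] pointing down, gripper open.
Joint ranges: [-3.01, 3.01], [-0.46, 2.08], [-1.47, 1.51], [0.13, 2.56], [-1, 4.14], [0.04, 2.09], [-2.66, 2.66]. Speed limits (rad/s): [2.57, 2.57, 3.14, 3.14, 3.14, 3.14, 3.14].

INTERFACE

Orientations are given as a unit quaternion [x, y, z, w].
In Python, from rig import manip, camera, camera_info, workorder, spot_in, pinpoint gives the robot as it stands.
- The arm moves only by the tool move_arm, never from a script. Its argument "increments" is a list of rows, each a list of 3 entries, a list of its own where there are three numbers: the shift along the world's x, y, z in cm, then the turn about the world's z in degrees, then the opening in per cent of the stroke, from 0 (shut) to 100 (fully open). A call has 1 to 20 rows; each row is the pose to reach, as a shift and turn from the pose commanded when the call began; what a row does not reach only later rows make up. A row lasts 1/8 s, in which the tool goes at most 62.5 mm and 10.7 degrees, less where a joint would pass 70% of its speed; a pose out of reach is approached as far as the arm can. A call with a gripper value outside its range is refused whole. The fingers move at their own pace and stop on an object; the grip force is fixed at half the most. Time passes only in rows, so rows that repeat a pose let the fingers close. It gives the time, the measured TCP pose, the force, the opening and the grip force at its end, in the units of the state.
- manip.get_obs(): the state, without advancing time (a new reading comes with each control period).
- camera(name): name is "scene" or "top"; returns (picture, depth): 480x640x3 uint8, red, green, blue; 480x640 float32, mm along the optical axis (not along the pixel's ray), 0 where there is no reading.
- camera_info(name): a dict with "fx", "fy", "cx", "cy" (pixels), "R" (3x3) and "t" (3): a world point X has camera coordinates R X + t. Camera axes: x right, y down, z forward; pixel columns grow to the right and rows downward; lengths in mm; the calibration is good to about 2 mm. A picture is of the moment at which its call begins. camera_info takes no time and is no camera call.
- workorder.hand_in(): hands the job in; it is judged then, once.
Trained networks look in the newest picture that a camera, given by its name, has taken for a name from the list of things; names that differ only in an ending like _2 or _b are one class to them, and where a whole thing is asked for, a point or a joint stands for the part that bears it (a point fixed in the world has none). Each returns a list of dicts, best first, with "score" (0 to 1); they miss things now and then, are a little off and sometimes report something else, mostly with a low value. They report only what shows in the picture. A call takes as long as a camera call. They do not tell look-alikes from the thing itself.
- spot_in(camera, query): "at" ([x, y, z] in mm, in world coordinates, good to about 4 mm: the middle of the surface that is visible of it).
- pinpoint(camera, query): "at" ([x, y, z] in mm, in world coordinates, good to about 4 mm: a listed point, or the origin of a listed thing).
The state is a dict: "t": time; "joint_positions": joint angles; "qd": joint speeds; "effort": joint torques, N m; "ee_pos": TCP position; "tcp_rot": TCP orientation; "force": force on the tool from outside, world axes, zero at the start; "torque": the same for the moment, N m; "width": finger opening in mm; "grasp_force": force on a finger pad.
Only numpy, scipy, OpenCV 4.12 (cv2) and the standard library are available. Lean on these libraries where they do the work, as an engineer would, in place of code of your own. Each camera call takes 0.05 s, during which the arm holds its last target. There are 200 camera calls.

## Working session

There is one attempt and no reset: what is moved stays moved. The work goes in short steps, Python scripts to look and compute and a tool call to move; the robot and the scene stay as the last step left them, time stands still between calls to the robot, and variables do not carry over. Pictures are saved under pics/ and viewed, at most 14 in all, crops included, and the job is handed in when it is done.

Besides the shell and the picture viewer there is one more tool, called after "Request:" by a JSON object that holds its "method" and its "body", one argument or row to a line. move_arm: Moves the arm, as the interface text tells. Its arguments: {"type":"object","properties":{"increments":{"type":"array"}},"required":["increments"]}

```bash
mkdir -p pics; ls; cat > h.py <<'E'
import numpy as np, cv2
from rig import manip, camera, camera_info, workorder, spot_in, pinpoint
def save(n,im): cv2.imwrite('pics/'+n+'.png', im[:,:,::-1])
def cloud(name,d):
    c=camera_info(name);R=np.array(c['R']);t=np.array(c['t'])
    v,u=np.mgrid[:480,:640]
    P=np.stack([(u-c['cx'])/c['fx']*d,(v-c['cy'])/c['fy']*d,d],-1)
    return (P-t)@R
def pix(name,X):
    c=camera_info(name);p=np.array(c['R'])@np.array(X)+np.array(c['t'])
    return [round(float(c['fx']*p[0]/p[2]+c['cx'])),round(float(c['fy']*p[1]/p[2]+c['cy']))]
E
python3 - <<'E'
from h import *
for n in('top','scene'):
    im,d=camera(n);save(n+'0',im);np.save(n+'0d.npy',d);np.save(n+'0i.npy',im)
print(manip.grip_depth, manip.get_obs()['width'],manip.get_obs()['tcp_rot'],manip.get_obs()['t'])
for q in 'flange_center wide_tube_center square_tube_center lug_center thin_tube_center angle_center pocket_flange_floor pocket_tube_floor pocket_square_floor pocket_lug_floor'.split():
    for r in pinpoint('top',q)[:4]: print(q,np.round(r['at']).tolist(),round(r['score'],2),pix('top',r['at']))
E
```

```text
pics
-18.700000000000003 85.7228297716823 [ 2.29769913e-01  9.73244615e-01 -8.25470836e-04 -1.56859858e-04] 0.1
flange_center [600.0, -44.0, 39.0] 0.93 [358, 238]
wide_tube_center [568.0, -313.0, 31.0] 0.95 [489, 255]
square_tube_center [452.0, -43.0, 33.0] 0.51 [357, 311]
lug_center [579.0, -190.0, 27.0] 0.94 [429, 249]
lug_center [461.0, -313.0, 27.0] 0.75 [489, 308]
lug_center [450.0, -42.0, 31.0] 0.66 [356, 312]
thin_tube_center [456.0, -311.0, 28.0] 0.79 [488, 310]
angle_center [455.0, -191.0, 27.0] 0.5 [429, 310]
pocket_flange_floor [588.0, 239.0, 7.0] 0.7 [220, 243]
pocket_tube_floor [492.0, 226.0, 6.0] 0.59 [225, 290]
pocket_square_floor [668.0, 411.0, 1.0] 0.86 [138, 204]
pocket_square_floor [753.0, 148.0, 3.0] 0.65 [265, 165]
pocket_square_floor [601.0, 137.0, 6.0] 0.59 [269, 238]
pocket_lug_floor [498.0, 129.0, 4.0] 0.77 [273, 288]
```

View pics/top0.png

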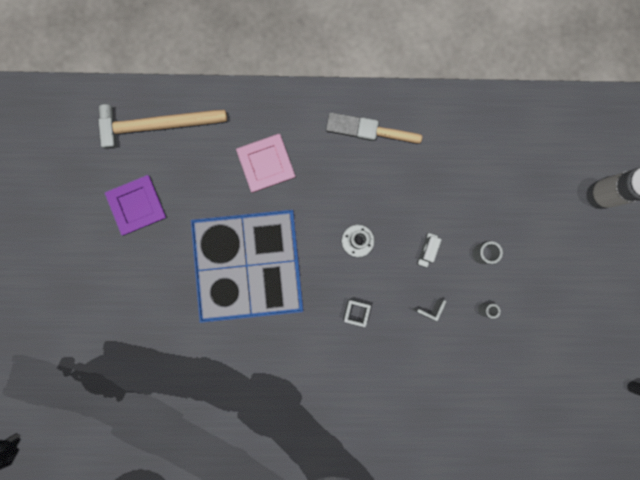

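View pics/scene0.png

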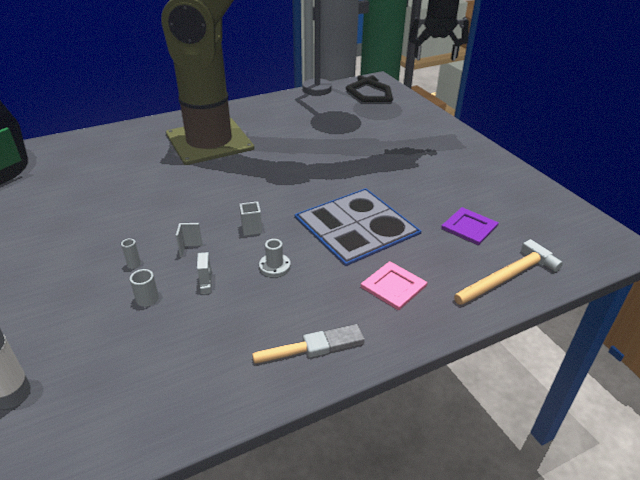

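The top view shows:
- **Parts:** flange (358,240), lug (430,250), wide tube (491,253), square tube (357,313), and the look-alikes that stay, angle (433,311) and thin tube (493,311).
- **Grey tray pockets:** flange (220,244), square (268,239), tube (225,292), lug slot (273,287).
- **Decoys:** the pink block (265,163) and the purple block (135,205).

Next I'll measure these precisely and check a crop.

```bash
cat > meas.py <<'E'
from h import *
im=np.load('top0i.npy');d=np.load('top0d.npy');P=cloud('top',d)
c=camera_info('top');R=np.array(c['R']);t=np.array(c['t']);C=-R.T@t
print('cam',C.round())
def onplane(uv,z):
    r=R.T@np.array([(uv[0]-c['cx'])/c['fx'],(uv[1]-c['cy'])/c['fy'],1]);return (C+r*(z-C[2])/r[2])
def parts(P):
  for n,x,y in[('flange',600,-44),('wide',568,-313),('square',452,-43),('lug',579,-190),('thin',456,-311),('angle',455,-191)]:
    m=(abs(P[...,0]-x)<50)&(abs(P[...,1]-y)<50)
    for lo,hi in ((8,20),(52,80)):
      k=m&(P[...,2]>lo)&(P[...,2]<hi);q=P[k]
      if len(q)<5: continue
      (cx,cy),s,a=cv2.minAreaRect(q[:,:2].astype(np.float32))
      print(n,lo,len(q),'zmed',round(np.median(q[:,2]),1),'rect',round(cx,1),round(cy,1),np.round(s,1),round(a,1),'mid',((q.max(0)+q.min(0))/2)[:2].round(1),'mean',q.mean(0)[:2].round(1))
if __name__=='__main__':
  parts(P)
  g=im.astype(int).max(2)
  for n,u,v in[('pF',220,244),('pS',268,239),('pT',225,292),('pL',273,287)]:
    m=np.uint8(g<45)
    _,lab=cv2.connectedComponents(m,connectivity=4);k=lab==lab[v,u]
    vv,uu=np.nonzero(k);X=np.array([onplane(p,7) for p in zip(uu,vv)])
    (cx,cy),s,a=cv2.minAreaRect(X[:,:2].astype(np.float32))
    print(n,lab[v,u],len(X),round(cx,1),round(cy,1),np.round(s,1),round(a,1),X.mean(0)[:2].round(1),'depthz',np.median(P[k][:,2]).round(1))
  b=(im[...,2].astype(int)-im[...,0]>60)&(np.mgrid[:480,:640][1]>185)&(np.mgrid[:480,:640][0]>205)
  vv,uu=np.nonzero(b);X=np.array([onplane(p,10) for p in zip(uu,vv)])
  print('tray',cv2.minAreaRect(X[:,:2].astype(np.float32)))
  a=cv2.resize(im[200:340,180:320],None,fx=4,fy=4,interpolation=2);b2=cv2.resize(im[215:335,330:510],None,fx=3,fy=3,interpolation=2)
  o=np.zeros((560,1100,3),np.uint8);save('crop0',cv2.resize(np.vstack([cv2.resize(im[200:330,190:510],None,fx=2.5,fy=2.5,interpolation=2)]),None,fx=1,fy=1))
E
python3 meas.py
```

```text
cam [ 522.   50. 1164.]
flange 8 567 zmed 11.4 rect 596.6 -45.2 [64.5 64.6] 32.4 mid [596.5 -45.7] mean [595.5 -44. ]
flange 52 133 zmed 62.4 rect 596.5 -45.1 [34.3 35. ] 61.8 mid [596.6 -45.3] mean [596.4 -45. ]
wide 8 62 zmed 14.2 rect 571.0 -305.9 [40.5 38.8] 82.1 mid [ 571.9 -306.4] mean [ 572.3 -305.7]
wide 52 160 zmed 58.4 rect 572.1 -307.4 [42.  43.4] 0.4 mid [ 572.1 -307.4] mean [ 572.4 -307.4]
square 8 27 zmed 16.4 rect 449.3 -38.7 [38.6 33.5] 77.0 mid [449.5 -38.6] mean [445.3 -38.7]
square 52 172 zmed 58.9 rect 449.5 -40.7 [42.  41.9] 76.4 mid [449.4 -40.2] mean [449.3 -40.7]
lug 8 99 zmed 16.6 rect 578.6 -189.0 [19.5 67.9] 71.4 mid [ 578.9 -189. ] mean [ 572.4 -183.8]
lug 52 257 zmed 59.1 rect 578.3 -189.1 [20.9 48.1] 69.3 mid [ 578.9 -190.2] mean [ 578.4 -189.1]
thin 8 38 zmed 14.2 rect 458.7 -308.4 [22.8 25.2] 0.8 mid [ 458.6 -308.5] mean [ 457.4 -306.3]
thin 52 84 zmed 57.3 rect 456.9 -309.7 [27.  26.1] 87.7 mid [ 457.  -309.7] mean [ 456.7 -309.3]
angle 8 24 zmed 14.3 rect 452.4 -191.6 [28.6 55.7] 20.1 mid [ 456.9 -186.7] mean [ 458.7 -202. ]
angle 52 100 zmed 58.7 rect 464.9 -187.8 [43.4 42.1] 65.2 mid [ 456.4 -187.8] mean [ 453.9 -193.2]
pF 6 411 579.6 232.7 [52.3 73.2] 41.9 [579.8 230.6] depthz 3.4
pS 0 304986 606.8 19.4 [1009.2 1366.7] 1.1 [603.8  28.9] depthz -1.2
pT 0 304986 606.8 19.4 [1009.2 1366.7] 1.1 [603.8  28.9] depthz -1.2
pL 63 50 489.4 137.7 [18.5 25.6] 64.0 [491.1 136.1] depthz 3.4
tray ((543.2037963867188, 182.9923095703125), (210.553955078125, 211.0961151123047), 6.322553634643555)
```

View pics/crop0.png

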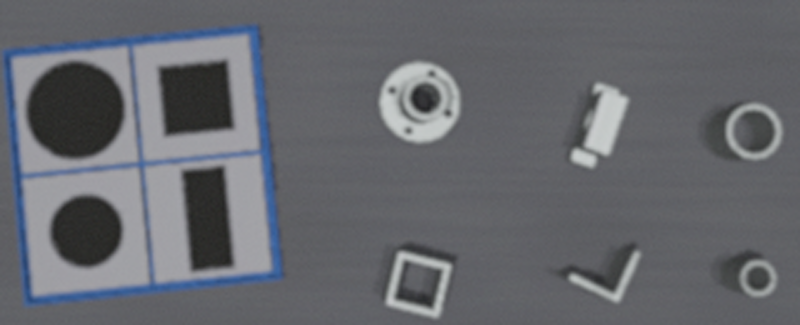

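The crop confirms each part and pocket; the pink and purple blocks lie outside the tray. The pocket threshold failed, so I'll redo it.

```bash
python3 - <<'E'
from meas import *
g=cv2.GaussianBlur(im.max(2),(3,3),0)
for n,u,v in[('pF',220,244),('pS',268,239),('pT',225,292),('pL',273,287)]:
    b=np.zeros_like(g);b[v-24:v+25,u-23:u+24]=1
    # threshold halfway between grey and black
    m=np.uint8((g<90)&(b>0));_,lab=cv2.connectedComponents(m,connectivity=4)
    cs,_=cv2.findContours(np.uint8(lab==lab[v,u])*255,0,1)
    vv,uu=np.nonzero(lab==lab[v,u]);X=np.array([onplane(p,10) for p in zip(uu,vv)])[:,:2]
    (cx,cy),s,a=cv2.minAreaRect(X.astype(np.float32))
    w,V=np.linalg.eigh(np.cov(X.T))
    print(n,len(X),round(cx,1),round(cy,1),np.round(s,1),round(a,1),X.mean(0).round(1),np.sqrt(w).round(1),np.degrees(np.arctan2(V[1,1],V[0,1])).round(1))
b=(im[...,2].astype(int)-im[...,0]>60);b[:205]=0;b[:,:185]=0;b[330:]=0;b[:,310:]=0
vv,uu=np.nonzero(b);X=np.array([onplane(p,5) for p in zip(uu,vv)])[:,:2].astype(np.float32)
print(cv2.minAreaRect(X)); 
# grey top height
k=(P[...,0]>520)&(P[...,0]<560)&(P[...,1]>160)&(P[...,1]<200);print(np.median(P[k][:,2]))
k=(P[...,0]>500)&(P[...,0]<540)&(P[...,1]>20)&(P[...,1]<60);print(np.median(P[k][:,2]))
s=np.load('scene0d.npy');print('SCENE');parts(cloud('scene',s))
o=manip.get_obs();print(o['force'],o['ee_pos'])
from scipy.spatial.transform import Rotation as Ro
M=Ro.from_quat(o['tcp_rot']).as_matrix();print(M.round(3),np.degrees(np.arctan2(M[1,1],M[0,1])))
E
```

```text
cam [ 522.   50. 1164.]
pF 1150 587.5 239.2 [76.6 76. ] 1.1 [587.1 238.7] [19.7 19.7] 95.4
pS 707 598.1 139.5 [54.7 55. ] 6.9 [598.1 139.5] [15.8 16. ] 75.7
pT 601 488.0 226.9 [53.1 55.3] 0.5 [488.1 227.6] [14.  14.2] 75.1
pL 637 499.0 128.4 [80.7 33.2] 6.1 [498.8 128.5] [ 9.6 23.4] -173.9
((543.2965698242188, 183.56817626953125), (211.46649169921875, 212.0109405517578), 6.322535514831543)
8.734318390156815
1163.6916061852162
SCENE
flange 8 351 zmed 11.7 rect 599.8 -48.5 [63.6 61.2] 70.4 mid [597.2 -47.5] mean [606.2 -51.1]
flange 52 187 zmed 60.0 rect 596.5 -48.1 [35.9 34.3] 15.0 mid [597.3 -47.6] mean [598.2 -48.3]
wide 8 110 zmed 13.8 rect 585.2 -309.7 [23.5 43.3] 1.1 mid [ 585.  -309.9] mean [ 588.6 -310.7]
wide 52 204 zmed 58.0 rect 573.4 -310.6 [44.1 42.1] 29.8 mid [ 571.8 -309.9] mean [ 573.6 -310.1]
square 8 86 zmed 14.5 rect 462.2 -52.9 [51.8 26.5] 42.7 mid [455.  -47.6] mean [467.4 -48.5]
square 52 170 zmed 58.3 rect 450.8 -43.5 [42.  48.9] 76.2 mid [448.5 -42.8] mean [450.2 -43.7]
lug 8 93 zmed 15.7 rect 580.1 -191.5 [18.9 69.7] 70.4 mid [ 581.8 -191.4] mean [ 600.1 -197.2]
lug 52 200 zmed 59.3 rect 578.6 -191.5 [20.3 53.6] 72.6 mid [ 579.9 -191.6] mean [ 581.2 -192.1]
thin 8 65 zmed 13.5 rect 464.1 -312.2 [14.  27.3] 0.1 mid [ 464.1 -312.2] mean [ 465.6 -312.6]
thin 52 105 zmed 57.3 rect 456.7 -312.0 [29.8 26.9] 24.3 mid [ 456.1 -312.3] mean [ 456.9 -311.8]
angle 8 105 zmed 14.2 rect 455.0 -195.1 [28. 58.] 19.8 mid [ 458.7 -190.7] mean [ 453.3 -188.9]
angle 52 109 zmed 57.9 rect 452.2 -194.4 [30.4 58.2] 20.1 mid [ 457.1 -190. ] mean [ 452.5 -190.5]
[-1.01056117  0.1979824  -0.42624602] [279.58125705 559.01954441 203.03379239]
[[-0.894  0.447  0.   ]
 [ 0.447  0.894  0.   ]
 [ 0.     0.    -1.   ]] 63.42820319330796
```

Averaging both cameras, and fitting a tray centre of (543.2, 183.5) with yaw 6.2°:

| Part | x, y (mm) | Yaw (°) | Pocket x, y (mm) |
|---|---|---|---|
| Flange | 597, -46.5 | any | 587.5, 237 |
| Wide tube | 572.3, -309 | any | 488, 226 |
| Square tube | 450, -42 | -13.6 | 598, 138 |
| Lug | 578.6, -190.5 | about -19 | 499, 127 |

The heights agree with the sizes given. First I go above the flange.

Request:
{"method": "move_arm", "body": {
  "increments": [
    [[2,-4,-0.5],0,100],
    [[5,-9,-1.2],0,100],
    [[8,-15,-2],0,100],
    [[11,-21,-2.6],0,100],
    [[14,-26.5,-3.2],0,100],
    [[17,-32,-4],0,100],
    [[20,-37.5,-4.6],0,100],
    [[23,-43,-5.2],0,100],
    [[26,-49,-6],0,100],
    [[29,-55,-6.7],0,100],
    [[31,-59,-7.2],0,100],
    [[31.7,-60.5,-7.3],0,100],
    [[31.7,-60.5,-7.3],0,100],
    [[31.7,-60.5,-7.3],0,100],
    [[31.7,-60.5,-7.3],0,100]
  ]
}}

```text
t: 2.48
ee_pos: [596.2, -43.2, 130.4]
tcp_rot: [0.228, 0.974, 0.001, -0.0]
force: [0.4, 0.7, -0.0]
width: 85.6
grasp_force: 0.0
```

Request:
{"method": "move_arm", "body": {
  "increments": [
    [[0,0,0],0,100],
    [[0,0,-1.5],0,100],
    [[0,0,-3.5],0,100],
    [[0,0,-5.5],0,100],
    [[0,0,-7.5],0,100],
    [[0,0,-9],0,100],
    [[0,0,-10],0,100],
    [[0,0,-10.6],0,100],
    [[0,0,-10.6],0,100],
    [[0,0,-10.6],0,100],
    [[0,0,-10.6],0,30],
    [[0,0,-10.6],0,20],
    [[0,0,-10.6],0,0],
    [[0,0,-10.6],0,0],
    [[0,0,-10.6],0,0],
    [[0,0,-10.6],0,0],
    [[0,0,-10.6],0,0],
    [[0,0,-10.6],0,0]
  ]
}}

```text
t: 4.72
ee_pos: [596.8, -45.9, 24.6]
tcp_rot: [0.23, 0.973, 0.0, 0.0]
force: [-0.1, 0.1, 5.0]
width: 32.6
grasp_force: 59.7
```

Request:
{"method": "move_arm", "body": {
  "increments": [
    [[0,0,0.5],0,0],
    [[0,0,2],0,0],
    [[0,0,4],0,0],
    [[0,0,6],0,0],
    [[0,0.5,8],0,0],
    [[0,2.5,9],0,0],
    [[-0.1,5,9],0,0],
    [[-0.2,8,9],0,0],
    [[-0.3,11,9],0,0],
    [[-0.4,14,9],0,0],
    [[-0.5,17,9],0,0],
    [[-0.6,20,9],0,0],
    [[-0.7,23,9],0,0],
    [[-0.8,25.5,9],0,0],
    [[-0.9,27.5,9],0,0],
    [[-0.9,28.4,9],0,0],
    [[-0.9,28.4,9],0,0],
    [[-0.9,28.4,9],0,0],
    [[-0.9,28.4,9],0,0],
    [[-0.9,28.4,9],0,0]
  ]
}}

```text
t: 7.22
ee_pos: [587.7, 237.2, 114.0]
tcp_rot: [0.23, 0.973, -0.0, 0.0]
force: [-0.7, -0.5, -5.1]
width: 33.0
grasp_force: 60.3
```

```bash
python3 - <<'E'
from h import *
im,d=camera('scene');save('s1',cv2.resize(im[130:290,260:460],None,fx=4,fy=3.75))
P=cloud('scene',d)
m=(abs(P[...,0]-587)<50)&(abs(P[...,1]-238)<50)&(P[...,2]>60);q=P[m];h=q[:,2]
print(np.histogram(h,bins=range(60,200,10)));k=q[(h<110)];print(k.min(0),k.max(0))
E
```

```text
(array([  0,   0,  12, 145, 227,  69,  62,  70, 123, 130,  63,  68,  70]), array([ 60,  70,  80,  90, 100, 110, 120, 130, 140, 150, 160, 170, 180,
       190]))
[554.87645816 201.52273342  88.01807467] [620.35621646 268.79428769 109.75413851]
```

View pics/s1.png

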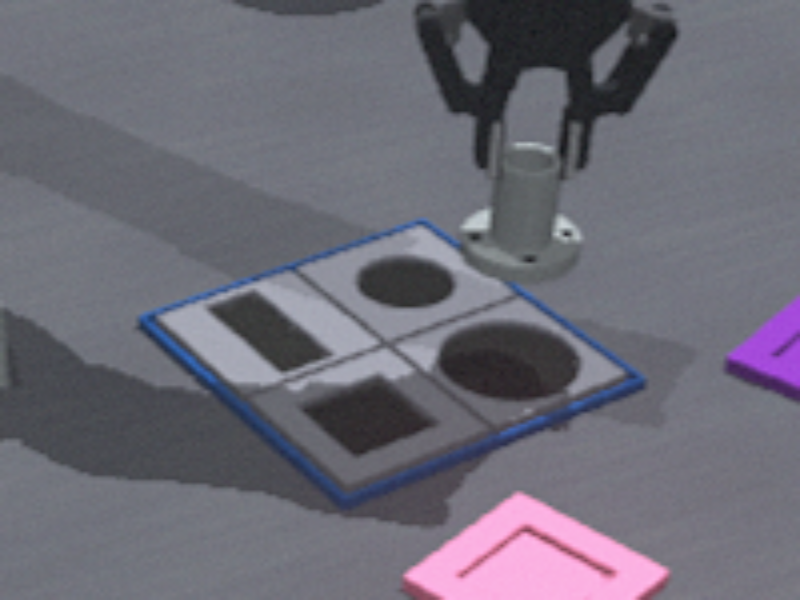

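The flange hangs upright above its large round pocket, disc at about crop (525,245), with no tilt. I'll lower it.

Request:
{"method": "move_arm", "body": {
  "increments": [
    [[0,0,-1],0,0],
    [[0,0,-3],0,0],
    [[0,0,-5],0,0],
    [[0,0,-6.5],0,0],
    [[0,0,-7.4],0,0],
    [[0,0,-7.8],0,0],
    [[0,0,-8],0,0],
    [[0,0,-8.15],0,0],
    [[0,0,-8.25],0,0],
    [[0,0,-8.3],0,0],
    [[0,0,-8.3],0,0],
    [[0,0,-8.3],0,0]
  ]
}}

```text
t: 8.78
ee_pos: [587.6, 238.1, 31.1]
tcp_rot: [0.23, 0.973, 0.0, 0.0]
force: [-0.2, -0.6, -4.3]
width: 32.5
grasp_force: 60.2
```

Request:
{"method": "move_arm", "body": {
  "increments": [
    [[0,0,-0.05],0,0],
    [[0,0,-0.1],0,0],
    [[0,0,-0.1],0,0],
    [[0,0,-0.1],0,0]
  ]
}}

```text
t: 9.28
ee_pos: [587.6, 238.0, 30.0]
tcp_rot: [0.23, 0.973, 0.0, 0.0]
force: [0.9, 0.3, -3.8]
width: 33.0
grasp_force: 60.2
```

Request:
{"method": "move_arm", "body": {
  "increments": [
    [[0,0,-0.05],0,0],
    [[0,0,-0.1],0,0],
    [[0,0,-0.1],0,0],
    [[0,0,-0.1],0,0]
  ]
}}

```text
t: 9.78
ee_pos: [587.6, 238.0, 29.0]
tcp_rot: [0.23, 0.973, 0.0, 0.0]
force: [0.6, -0.7, -4.5]
width: 32.7
grasp_force: 60.2
```

```bash
python3 - <<'E'
from h import *
im,d=camera('scene');save('s2',cv2.resize(im[180:270,320:440],None,fx=6,fy=6))
P=cloud('scene',d)
m=(abs(P[...,0]-587)<35)&(abs(P[...,1]-236)<35)&(P[...,2]<26)&(P[...,2]>14);q=P[m]
print(np.histogram(q[:,2],bins=range(14,27)),q.min(0),q.max(0))
E
```

```text
(array([44, 59, 55, 37, 17,  8, 12,  4,  5,  8,  6,  3]), array([14, 15, 16, 17, 18, 19, 20, 21, 22, 23, 24, 25, 26])) [554.39086873 203.64459893  14.03490669] [620.31644251 268.23282012  25.49988824]
```

View pics/s2.png

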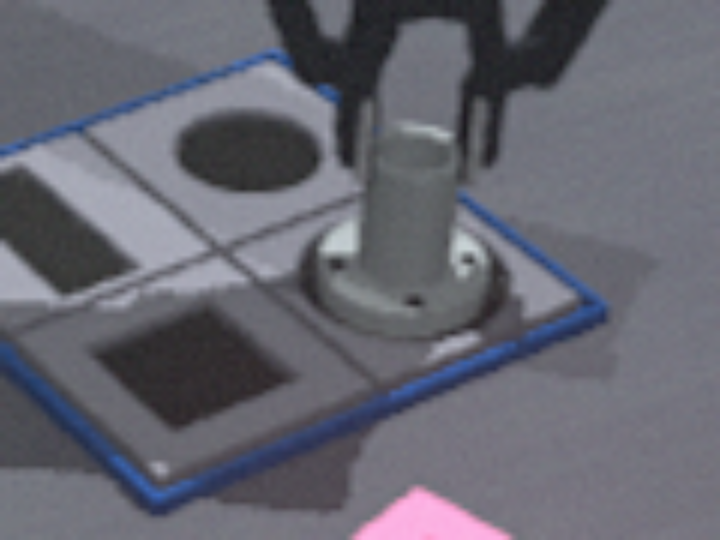

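The disc sits inside the round pocket with a rim of clearance all round, disc at crop (405,280). I'll lower it a last millimetre, then release and retreat.

Request:
{"method": "move_arm", "body": {
  "increments": [
    [[0,0,-0.1],0,0],
    [[0,0,-0.15],0,0],
    [[0,0,-0.15],0,0]
  ]
}}

```text
t: 10.2
ee_pos: [587.7, 238.0, 28.7]
tcp_rot: [0.23, 0.973, 0.0, 0.0]
force: [-2.4, -1.0, 4.9]
width: 32.7
grasp_force: 61.2
```

Request:
{"method": "move_arm", "body": {
  "increments": [
    [[0,0,0],0,60],
    [[0,0,0],0,100],
    [[0,0,0],0,100],
    [[0,0,0],0,100],
    [[0,0,1],0,100],
    [[0,0,4],0,100],
    [[0,0,7],0,100],
    [[0,0,10],0,100],
    [[-0.1,-3,10.3],0,100],
    [[-0.3,-8,10.3],0,100],
    [[-0.4,-13,10.3],0,100],
    [[-0.5,-18,10.3],0,100],
    [[-0.7,-23.5,10.3],0,100],
    [[-0.8,-29,10.3],0,100],
    [[-1,-34.5,10.3],0,100],
    [[-1.2,-40,10.3],0,100],
    [[-1.3,-45.5,10.3],0,100],
    [[-1.5,-50.5,10.3],0,100],
    [[-1.5,-53.5,10.3],0,100],
    [[-1.5,-54.7,10.3],0,100]
  ]
}}

```text
t: 12.7
ee_pos: [571.9, -311.7, 130.9]
tcp_rot: [0.232, 0.973, -0.001, 0.0]
force: [0.8, 0.9, -1.1]
width: 85.2
grasp_force: 0.0
```

```bash
python3 - <<'E'
from h import *
im,d=camera('scene')
P=cloud('scene',d);print(manip.get_obs()['joint_positions'])
for lo,hi in ((13,22),(60,80)):
  m=(abs(P[...,0]-587)<45)&(abs(P[...,1]-236)<45)&(P[...,2]<hi)&(P[...,2]>lo);q=P[m];print(q.min(0).round(),q.max(0).round(),np.median(q[:,2]))
im,d=camera('top');P=cloud('top',d)
for lo,hi in ((13,22),(60,80)):
  m=(abs(P[...,0]-587)<45)&(abs(P[...,1]-236)<45)&(P[...,2]<hi)&(P[...,2]>lo);q=P[m];print(q.min(0).round(),q.max(0).round(),np.median(q[:,2]))
E
```

```text
[ 0.60277079  0.82103699 -0.33163904  1.54223963  0.32992108  0.83289686
  1.2497778 ]
[543. 191.  13.] [620. 281.  22.] 15.995449046620505
[569. 217.  60.] [608. 253.  71.] 65.96340505296013
[545. 195.  13.] [632. 277.  22.] 15.535828997735962
[571. 221.  60.] [605. 255.  72.] 66.4384550482794
```

The flange rests on the floor: its disc rose about 4 mm over the bench reading in both cameras, matching the contact height of 28.7 against 24.6 at pickup. Now I grasp the wide tube.

Request:
{"method": "move_arm", "body": {
  "increments": [
    [[0,0,0],0,100],
    [[0,0,-1.5],0,100],
    [[0,0,-3.5],0,100],
    [[0,0,-5.5],0,100],
    [[0,0,-7.5],0,100],
    [[0,0,-9],0,100],
    [[0,0,-10],0,100],
    [[0,0,-10.8],0,100],
    [[0,0,-10.8],0,100],
    [[0,0,-10.8],0,100],
    [[0,0,-10.8],0,40],
    [[0,0,-10.8],0,30],
    [[0,0,-10.8],0,0],
    [[0,0,-10.8],0,0],
    [[0,0,-10.8],0,0],
    [[0,0,-10.8],0,0],
    [[0,0,-10.8],0,0],
    [[0,0,-10.8],0,0]
  ]
}}

```text
t: 15.05
ee_pos: [572.9, -309.1, 23.4]
tcp_rot: [0.23, 0.973, -0.0, 0.0]
force: [-0.7, 1.3, 4.8]
width: 40.9
grasp_force: 60.0
```

Request:
{"method": "move_arm", "body": {
  "increments": [
    [[0,0,0.5],0,0],
    [[0,0,2],0,0],
    [[0,0,4],0,0],
    [[0,0,6.5],0,0],
    [[-0.2,1,9],0,0],
    [[-0.6,4,10],0,0],
    [[-1.3,8,10],0,0],
    [[-2,12.5,10],0,0],
    [[-2.7,17,10],0,0],
    [[-3.4,21.5,10],0,0],
    [[-4.1,26,10],0,0],
    [[-4.8,30.5,10],0,0],
    [[-5.5,35,10],0,0],
    [[-6.2,39.5,10],0,0],
    [[-6.9,44,10],0,0],
    [[-7.6,48,10],0,0],
    [[-8.1,51,10],0,0],
    [[-8.4,53,10],0,0],
    [[-8.4,53.5,10],0,0],
    [[-8.4,53.5,10],0,0]
  ]
}}

```text
t: 17.55
ee_pos: [489.0, 225.5, 123.1]
tcp_rot: [0.23, 0.973, 0.0, 0.0]
force: [-0.3, -0.5, -2.6]
width: 40.2
grasp_force: 61.0
```

Request:
{"method": "move_arm", "body": {
  "increments": [
    [[0,0,0],0,0],
    [[0,0,-2],0,0],
    [[0,0,-4],0,0],
    [[0,0,-6],0,0],
    [[0,0,-7.5],0,0],
    [[0,0,-8.4],0,0],
    [[0,0,-8.7],0,0],
    [[0,0,-8.9],0,0],
    [[0,0,-9.1],0,0],
    [[0,0,-9.2],0,0],
    [[0,0,-9.2],0,0],
    [[0,0,-9.2],0,0]
  ]
}}

```text
t: 19.05
ee_pos: [488.6, 226.1, 30.6]
tcp_rot: [0.23, 0.973, 0.0, 0.0]
force: [-0.5, -0.6, -2.7]
width: 40.4
grasp_force: 60.9
```

```bash
python3 - <<'E'
from h import *
im,d=camera('scene');save('s3',cv2.resize(im[180:270,290:430],None,fx=5.5,fy=5.5))
E
```

```text
(no output)
```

View pics/s3.png

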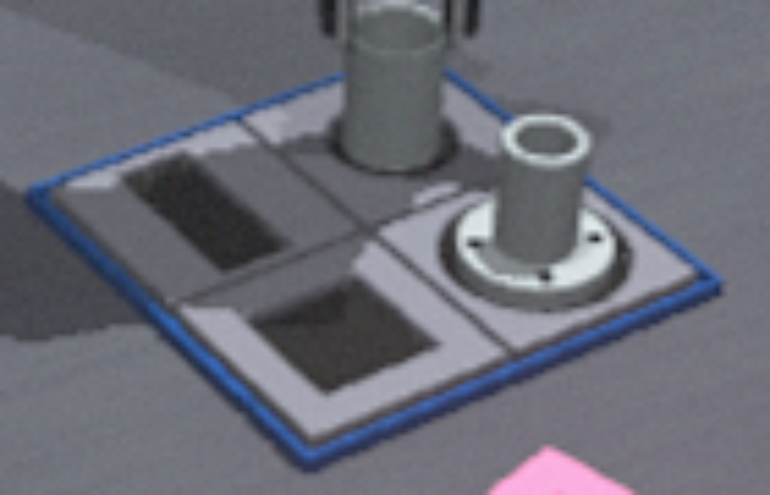

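The flange stands flat in its pocket, at crop (540,260). The wide tube hangs inside the smaller round pocket at (395,150). I'll lower it to contact.

Request:
{"method": "move_arm", "body": {
  "increments": [
    [[0,0,-0.05],0,0],
    [[0,0,-0.1],0,0],
    [[0,0,-0.15],0,0],
    [[0,0,-0.2],0,0],
    [[0,0,-0.2],0,0]
  ]
}}

```text
t: 19.73
ee_pos: [488.5, 226.0, 28.5]
tcp_rot: [0.23, 0.973, -0.0, -0.0]
force: [0.7, 0.3, -3.2]
width: 40.7
grasp_force: 60.9
```

Request:
{"method": "move_arm", "body": {
  "increments": [
    [[0,0,-0.05],0,0],
    [[0,0,-0.1],0,0],
    [[0,0,-0.13],0,0],
    [[0,0,-0.13],0,0]
  ]
}}

```text
t: 20.23
ee_pos: [488.6, 226.0, 27.4]
tcp_rot: [0.23, 0.973, 0.0, 0.0]
force: [0.3, -0.3, 1.3]
width: 40.6
grasp_force: 61.2
```

Request:
{"method": "move_arm", "body": {
  "increments": [
    [[0,0,0],0,60],
    [[0,0,0],0,100],
    [[0,0,0],0,100],
    [[0,0,0],0,100],
    [[0,0,1],0,100],
    [[0,0,4],0,100],
    [[0,0,7],0,100],
    [[0,0,10],0,100],
    [[-0.3,-2,10.3],2,100],
    [[-0.8,-6,10.3],5,100],
    [[-1.5,-10,10.3],8,100],
    [[-2,-14,10.3],11,100],
    [[-2.6,-18,10.3],13,100],
    [[-3.2,-22,10.3],13,100],
    [[-3.7,-25,10.3],13,100],
    [[-3.9,-26.8,10.3],13,100],
    [[-3.9,-26.8,10.3],13,100],
    [[-3.9,-26.8,10.3],13,100]
  ]
}}

```text
t: 22.48
ee_pos: [450.1, -40.9, 130.6]
tcp_rot: [0.118, 0.993, 0.0, 0.001]
force: [-0.0, 0.4, -0.2]
width: 85.4
grasp_force: 0.0
```

Request:
{"method": "move_arm", "body": {
  "increments": [
    [[0,0,0],0,100],
    [[0,0,-1.5],0,100],
    [[0,0,-3.5],0,100],
    [[0,0,-5.5],0,100],
    [[0,0,-7.5],0,100],
    [[0,0,-9],0,100],
    [[0,0,-10],0,100],
    [[0,0,-10.5],0,100],
    [[0,0,-10.5],0,100],
    [[0,0,-10.5],0,100],
    [[0,0,-10.5],0,40],
    [[0,0,-10.5],0,30],
    [[0,0,-10.5],0,0],
    [[0,0,-10.5],0,0],
    [[0,0,-10.5],0,0],
    [[0,0,-10.5],0,0],
    [[0,0,-10.5],0,0],
    [[0,0,-10.5],0,0]
  ]
}}

```text
t: 24.72
ee_pos: [449.8, -41.9, 25.8]
tcp_rot: [0.118, 0.993, 0.0, 0.0]
force: [-0.7, 0.5, 7.2]
width: 39.8
grasp_force: 59.5
```

Request:
{"method": "move_arm", "body": {
  "increments": [
    [[0,0,0.5],0,0],
    [[0,0,2],0,0],
    [[0,0,4],0,0],
    [[0,0,6.5],0,0],
    [[0.3,0.4,9],1,0],
    [[1.2,1.5,10],3,0],
    [[3,3.6,10],6,0],
    [[5,6,10],9,0],
    [[7,8.5,10],12,0],
    [[9,11,10],15,0],
    [[11,13.3,10],18,0],
    [[13,15.7,10],20,0],
    [[14.3,17.3,10],20,0],
    [[14.9,18,10],20,0],
    [[14.9,18,10],20,0],
    [[14.9,18,10],20,0]
  ]
}}

```text
t: 26.72
ee_pos: [597.7, 136.4, 124.9]
tcp_rot: [-0.056, 0.998, -0.001, -0.001]
force: [0.4, 0.3, -3.0]
width: 39.4
grasp_force: 61.0
```

Request:
{"method": "move_arm", "body": {
  "increments": [
    [[0,0,0],0,0],
    [[0,0,-2],0,0],
    [[0,0,-4],0,0],
    [[0,0,-6],0,0],
    [[0,0,-7.5],0,0],
    [[0,0,-8.4],0,0],
    [[0,0,-8.7],0,0],
    [[0,0,-8.9],0,0],
    [[0,0,-9.1],0,0],
    [[0,0,-9.2],0,0],
    [[0,0,-9.3],0,0],
    [[0,0,-9.3],0,0],
    [[0,0,-9.3],0,0]
  ]
}}

```text
t: 28.35
ee_pos: [598.6, 138.0, 32.3]
tcp_rot: [-0.056, 0.998, 0.0, 0.0]
force: [0.1, -0.2, -2.7]
width: 39.7
grasp_force: 61.0
```

```bash
python3 - <<'E'
from h import *
im,d=camera('scene');save('s4',cv2.resize(im[180:270,290:430],None,fx=5.5,fy=5.5))
E
```

```text
(no output)
```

View pics/s4.png

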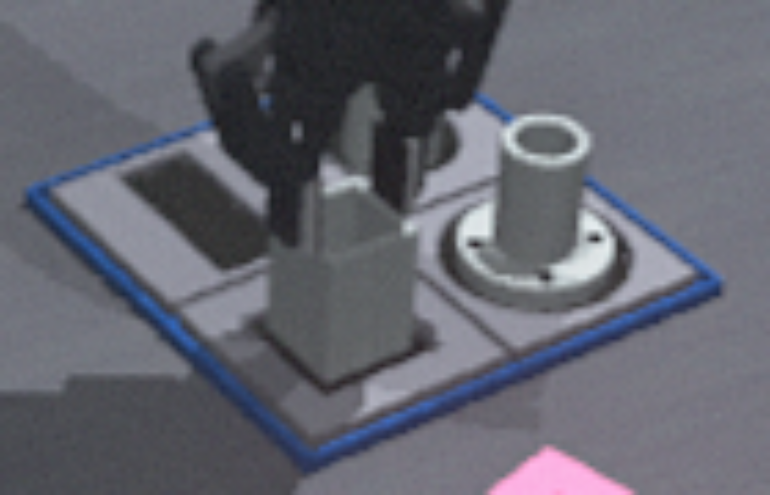

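The square tube sits inside the square pocket, bottom corner at crop (325,385) and sides parallel to the pocket. The flange is undisturbed. I'll lower to contact.

Request:
{"method": "move_arm", "body": {
  "increments": [
    [[0,0,-0.05],0,0],
    [[0,0,-0.1],0,0],
    [[0,0,-0.15],0,0],
    [[0,0,-0.2],0,0],
    [[0,0,-0.2],0,0]
  ]
}}

```text
t: 29.02
ee_pos: [598.5, 138.0, 30.2]
tcp_rot: [-0.056, 0.998, 0.0, -0.0]
force: [-0.0, -0.3, -2.3]
width: 39.6
grasp_force: 61.0
```

Request:
{"method": "move_arm", "body": {
  "increments": [
    [[0,0,-0.05],0,0],
    [[0,0,-0.1],0,0],
    [[0,0,-0.13],0,0],
    [[0,0,-0.13],0,0]
  ]
}}

```text
t: 29.52
ee_pos: [598.7, 138.2, 29.9]
tcp_rot: [-0.056, 0.998, 0.0, 0.0]
force: [-2.4, -0.6, 6.6]
width: 39.5
grasp_force: 62.1
```

Request:
{"method": "move_arm", "body": {
  "increments": [
    [[0,0,0],0,60],
    [[0,0,0],0,100],
    [[0,0,0],0,100],
    [[0,0,0],0,100],
    [[0,0,1],0,100],
    [[0,0,4],0,100],
    [[0,0,7],0,100],
    [[0,0,10],0,100],
    [[-0.1,-2,10.2],-3,100],
    [[-0.3,-6,10.2],-7,100],
    [[-0.6,-11,10.2],-11,100],
    [[-0.9,-16,10.2],-15,100],
    [[-1.3,-21,10.2],-19,100],
    [[-1.6,-26,10.2],-23,100],
    [[-1.9,-30,10.2],-25.5,100],
    [[-2,-32.3,10.2],-25.5,100],
    [[-2,-32.8,10.2],-25.5,100],
    [[-2,-32.8,10.2],-25.5,100],
    [[-2,-32.8,10.2],-25.5,100]
  ]
}}

```text
t: 31.9
ee_pos: [578.7, -188.1, 130.9]
tcp_rot: [0.165, 0.986, 0.001, -0.0]
force: [-0.3, -0.4, -0.3]
width: 85.6
grasp_force: 0.0
```

Request:
{"method": "move_arm", "body": {
  "increments": [
    [[0,0,0],0,100],
    [[0,0,-1.5],0,100],
    [[0,0,-3.5],0,100],
    [[0,0,-5.5],0,100],
    [[0,0,-7.5],0,100],
    [[0,0,-9],0,100],
    [[0,0,-10],0,100],
    [[0,0,-10.5],0,100],
    [[0,0,-10.5],0,100],
    [[0,0,-10.5],0,100],
    [[0,0,-10.5],0,40],
    [[0,0,-10.5],0,20],
    [[0,0,-10.5],0,0],
    [[0,0,-10.5],0,0],
    [[0,0,-10.5],0,0],
    [[0,0,-10.5],0,0],
    [[0,0,-10.5],0,0],
    [[0,0,-10.5],0,0],
    [[0,0,-10.5],0,0]
  ]
}}

```text
t: 34.28
ee_pos: [578.6, -190.1, 26.2]
tcp_rot: [0.166, 0.986, -0.0, 0.0]
force: [-1.5, 0.0, 5.3]
width: 17.9
grasp_force: 59.1
```

Request:
{"method": "move_arm", "body": {
  "increments": [
    [[0,0,0.5],0,0],
    [[0,0,2],0,0],
    [[0,0,4],0,0],
    [[0,0,6.5],0,0],
    [[-0.1,0.4,9],0,0],
    [[-0.4,2,10],2,0],
    [[-1,4.5,10],5,0],
    [[-1.8,7.5,10],8,0],
    [[-2.5,10.5,10],11,0],
    [[-3.3,13.5,10],14,0],
    [[-4.1,16.5,10],17,0],
    [[-4.8,19.5,10],20,0],
    [[-5.5,22.5,10],23,0],
    [[-6.3,25.5,10],25.4,0],
    [[-7,28.5,10],25.4,0],
    [[-7.6,30.7,10],25.4,0],
    [[-8,31.7,10],25.4,0],
    [[-8,31.7,10],25.4,0],
    [[-8,31.7,10],25.4,0]
  ]
}}

```text
t: 36.65
ee_pos: [498.6, 125.5, 125.8]
tcp_rot: [-0.054, 0.999, -0.001, -0.0]
force: [0.3, 0.5, -4.8]
width: 18.0
grasp_force: 59.1
```

Request:
{"method": "move_arm", "body": {
  "increments": [
    [[0,0,0],0,0],
    [[0,0,-2],0,0],
    [[0,0,-4],0,0],
    [[0,0,-6],0,0],
    [[0,0,-7.5],0,0],
    [[0,0,-8.2],0,0],
    [[0,0,-8.5],0,0],
    [[0,0,-8.7],0,0],
    [[0,0,-8.9],0,0],
    [[0,0,-9.1],0,0],
    [[0,0,-9.2],0,0],
    [[0,0,-9.2],0,0],
    [[0,0,-9.2],0,0]
  ]
}}

```text
t: 38.28
ee_pos: [498.6, 127.0, 34.0]
tcp_rot: [-0.055, 0.998, 0.0, 0.0]
force: [0.2, 0.3, -4.7]
width: 17.4
grasp_force: 59.1
```

```bash
python3 - <<'E'
from h import *
im,d=camera('scene');save('s5',cv2.resize(im[160:270,270:430],None,fx=5,fy=5))
E
```

```text
(no output)
```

View pics/s5.png

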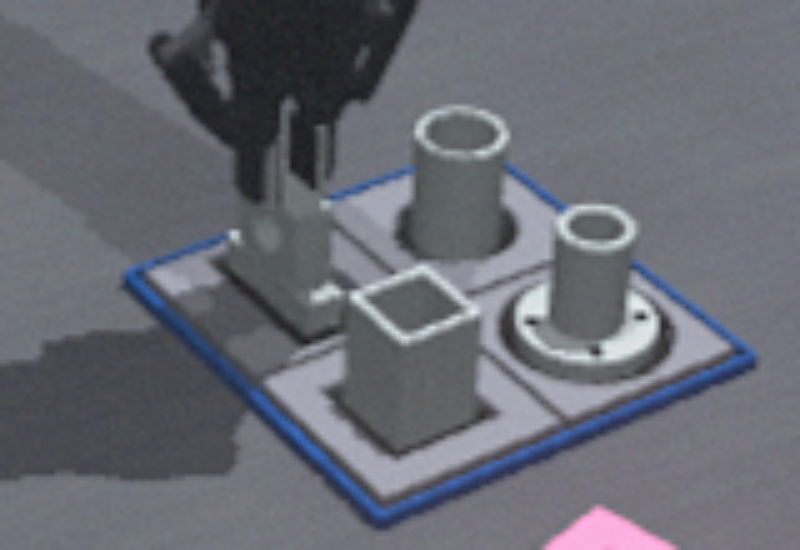

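All three placed parts stand flat in their pockets. The lug is lined up with its slot, foot from crop (235,255) to (320,330). I'll lower it to contact.

Request:
{"method": "move_arm", "body": {
  "increments": [
    [[0,0,-0.1],0,0],
    [[0,0,-0.2],0,0],
    [[0,0,-0.3],0,0],
    [[0,0,-0.35],0,0],
    [[0,0,-0.35],0,0]
  ]
}}

```text
t: 38.95
ee_pos: [498.5, 127.0, 30.4]
tcp_rot: [-0.055, 0.998, 0.0, -0.0]
force: [1.0, -0.0, -5.7]
width: 17.5
grasp_force: 59.2
```

Request:
{"method": "move_arm", "body": {
  "increments": [
    [[0,0,-0.05],0,0],
    [[0,0,-0.1],0,0],
    [[0,0,-0.13],0,0],
    [[0,0,-0.13],0,0]
  ]
}}

```text
t: 39.45
ee_pos: [498.6, 126.9, 30.2]
tcp_rot: [-0.055, 0.998, -0.0, 0.0]
force: [-2.0, -1.3, 7.3]
width: 17.6
grasp_force: 60.6
```

Request:
{"method": "move_arm", "body": {
  "increments": [
    [[0,0,0],0,40],
    [[0,0,0],0,100],
    [[0,0,0],0,100],
    [[0,0,0],0,100],
    [[0,0,0],0,100],
    [[0,0,1],0,100],
    [[0,0,4],0,100],
    [[0,0,8],0,100],
    [[0,0,12],0,100],
    [[-1,-4,14],0,100],
    [[-3,-9,15],0,100],
    [[-4,-13,15],0,100],
    [[-5,-15,15],0,100],
    [[-5,-15,15],0,100],
    [[-5,-15,15],0,100]
  ]
}}

```text
t: 41.32
ee_pos: [449.4, -21.8, 179.6]
tcp_rot: [-0.056, 0.998, 0.0, 0.001]
force: [0.5, -0.4, -0.1]
width: 85.4
grasp_force: 0.0
```

```bash
python3 - <<'E'
from h import *
im,d=camera('scene');save('s6',cv2.resize(im[160:330,100:440],None,fx=2.35,fy=2.35))
im,d=camera('top');save('t6',cv2.resize(im[200:330,190:510],None,fx=2.5,fy=2.5));P=cloud('top',d)
for n,x,y in(('F',587,238),('T',488,227),('S',598,139),('L',499,128)):
  m=(abs(P[...,0]-x)<42)&(abs(P[...,1]-y)<42)&(P[...,2]>58)&(P[...,2]<80);q=P[m];print(n,np.percentile(q[:,2],[50,90]).round(1),cv2.minAreaRect(q[:,:2].astype(np.float32)))
E
```

```text
F [66.5 69.9] ((587.986328125, 237.71304321289062), (33.816165924072266, 34.717044830322266), 3.6148879528045654)
T [62.7 65.5] ((488.85003662109375, 226.26364135742188), (41.94684982299805, 42.543861389160156), 46.720184326171875)
S [62.9 65.9] ((598.4647827148438, 139.26455688476562), (42.08721923828125, 42.01323699951172), 6.133664608001709)
L [63.2 65.9] ((498.9506530761719, 127.49064636230469), (47.71181106567383, 20.238561630249023), 6.56233549118042)
```

View pics/s6.png

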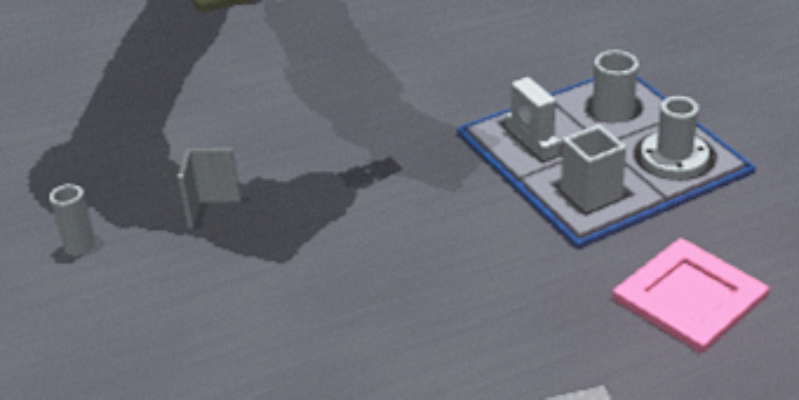

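View pics/t6.png

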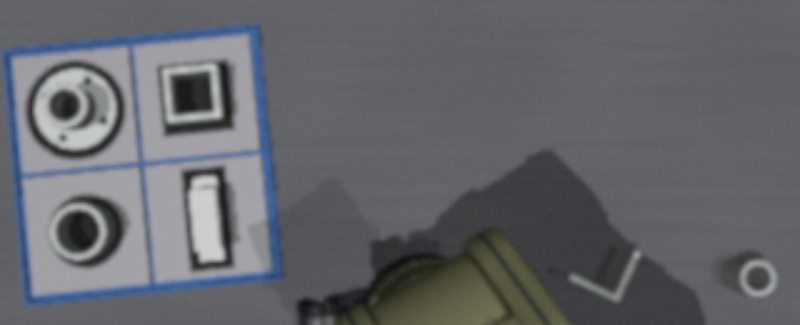

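All four parts are centred and flat in their pockets, with tops at equal heights about 4 mm up, yaw about 6.3° and lateral error within 1.5 mm. The thin tube at (757,277) and the angle at (610,280) have not moved, and the gripper touches nothing.

```bash
python3 -c "
from rig import workorder
print(workorder.hand_in())"
```

```text
the job is handed in; nothing more can be done
None
```

I handed the job in at about 41 s on the robot clock: the flange, wide round tube, square tube and lug were placed in that order, each upright and flat in its pocket, and the thin tube and angle offcut were left where they stood; hand-in returned no verdict.

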